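Find where the 14 mm pastry guide strip sits in the tapered gauge

TASK

The adjustable jaw of the thickness gauge has been shifted. Stand the light wooden guide strip on its narrow edge in the gauge's tapered slot and slide it gently from the wide mouth towards the narrow end until it wedges between the fence and the jaw, without jamming it hard; let go and leave it wedged. Then slide the red-knobbed rider along its rail until its brass arm just touches the end of the strip, so that it marks the reading, and leave the other things on the worktop alone.

Things in the scene. Friction and masses are not known exactly. Their poses are not given: they have to be found in the camera images.
- strip: light wooden pastry guide strip, 130 mm long (x), 14 mm thick (y), 46 mm high (z), both ends rounded over the full thickness (radius 7 mm), 70 g, loose. It stands on its narrow edge on the worktop. Origin: centre of its underside; x along its length, z up. Both ends are alike. It must not be pressed against the jaw with over 25 N.
- gauge: thickness gauge fixed to the worktop: white base plate 270 x 124 x 8 mm, origin at the centre of its underside, x along the slot from the wide mouth (-x end) to the narrow end (+x end), z up. On its plate stand two aluminium walls 14 mm high (tops 22 mm above the origin), fence and jaw, with an open-topped slot between them, open at both ends. Wood drags on both (friction about 0.6): pressing down adds to it
- rider (a joint): travel of the rider along its rail, m: 0 at the narrow end of the gauge, growing to 0.105 as it slides towards the wide mouth (gauge -x). It stays where it is left; friction about 1 N.
- rider_face (a point): middle of the flat mouth-side (-x) face of the rider's brass arm, which crosses the slot above the walls (26 to 46 mm above the gauge's origin, 6 mm thick) and meets the standing strip's end. Axes as the gauge's. At joint 0 it lies at gauge x = +85, y = 0, z = 36 mm. When touching, the strip's origin is 65 mm from it along x
- rider_knob (a point): the rider's red upright round knob, 16 mm diameter, from 38 to 75 mm above the gauge's origin; this point is on its axis, 62 mm above the gauge's origin. It lies 34 mm in +x and 45 mm in +y (gauge axes) from the arm's face centre, on a black carriage 50 x 24 mm.
- spare_strip: bystander: dark wooden strip, 150 x 22 x 30 mm, loose, origin at the centre of its underside
- mug: bystander: white mug with dark stripes, 86 x 120 x 90 mm, loose, origin at the centre of its underside
- tin: bystander: red food tin, 75 mm diameter, 58 mm high, loose, origin at the centre of its underside
- salt: bystander: grey shaker, 44 mm diameter, 90 mm high, loose, origin at the centre of its underside
- gauge_fence: straight wall on the slot's +y side, same origin and axes as the gauge; its inner face lies at y = +7 mm, parallel to x, from x = -128 to +128 mm. Black tick lines on top. Slid flat along it, the strip wedges with its leading tip about 7 to 15 mm beyond where the slot is 14 mm wide, and then stays there by itself when let go
- slot_entry (a point): point on the plate's top face in the wide part of the slot, at gauge x = -60 mm, y = -3.5 mm, z = 8 mm. The jaw on the -y side (x = -109 to +89 mm) is clamped rigidly at an unknown setting, slanted so the slot narrows 1 mm per 10 mm of +x: 19.5 to 23.5 mm wide here, 14 mm wide somewhere between x = -5 and +35 mm

How it is judged:
On the way:
1. the strip stands in the slot, flat along the fence, squeezed between fence and jaw (contact force between strip and gauge_jaw above 0.8 N and contact force between strip and gauge_fence above 0.8 N and z of strip in the frame of gauge below 0.012 m and angle between the x axis of strip and the x axis of gauge, either way round below 0.05 rad and angle between strip's own z axis and vertical below 0.08 rad and x of strip in the frame of gauge above -0.085 m), for 0.2 s.
At the end, for the whole second after the job is handed in: The strip stands upright on the gauge's plate in the slot, along the fence (within 3 degrees), at rest and still wedged (pressed by both fence and jaw, at least 0.2 N each); the rider's arm is within 3 mm of the strip's leading end (contact force between strip and gauge_jaw above 0.2 N and contact force between strip and gauge_fence above 0.2 N and z of strip in the frame of gauge below 0.012 m and angle between the x axis of strip and the x axis of gauge, either way round below 0.05 rad and angle between strip's own z axis and vertical below 0.08 rad and x of strip in the frame of gauge above -0.085 m and x of strip in the frame of rider_face between -0.068 and -0.06 m and linear speed of strip below 0.01 m/s); the robot touches nothing.
It fails at once if the strip is jammed: pressed against the jaw with more than 25 N (contact force between strip and gauge_jaw above 25 N).
It fails at once if a bystander is moved by more than 20 mm (distance of any of spare_strip, mug, tin, salt from where it was at the start of the episode above 0.02 m).
It also fails if it takes over 67 s, if anything falls off the work surface, if the arm or the gripper's body presses on something with over 40 N, if the wrist force passes 120 N, or if a joint passes its speed limit or range.

ROBOT

A 6-joint arm with a two-finger parallel gripper is mounted at the origin on a cart in front of the work surface, level with it; the furniture and walls round the work are solid. World frame = base frame: x ahead of the robot, y to its left, z up, the work surface at z = 0. Lengths are in m, angles in rad, forces in N, time in s.
With the tool pointing down it reaches from about 0.325 to 0.9 m from the base axis. Payload 6.1 kg.
Tool frame: the origin (TCP) lies at the very end of the fingers, on their centre line; the grasp point (between the pads) lies 19 mm behind it; z points along the fingers, y is the direction in which the jaws open and shut (so a half turn about z gives the same grasp; the last joint's range is limited). The gripper opens to 85 mm and grips with 20 to 120 N. Pads are 22 mm wide; open, the fingers measure 114 mm over their backs; the gripper's body (76 mm by 85 mm) begins 54 mm behind the grasp point. The pads swing forward as they close: fully open they stand 13 mm farther back than shut.
Start: joints at [-1.281, 0.22, 1.526, -0, 1.395, -0.126], TCP at [0.252, -0.572, 0.231] pointing down, gripper open.
Joint ranges: [-2.98, 2.98], [-0.91, 2.08], [0.09, 2.57], [-1.24, 4.39], [0.2, 2.65], [-2.68, 2.68]. Speed limits (rad/s): [2.57, 2.57, 3.01, 3.14, 3.14, 3.14].

INTERFACE

Orientations are given as a 3x3 rotation matrix whose columns are the frame's x, y, z axes.
In Python, from plant import arm gives the robot as it stands. The module is installed in compiled form; this text tells all that it offers.
- The arm moves only by the shell command python3 -m pendant 'ROWS'. ROWS is JSON, a list of rows, each a list of 5 numbers: the shift along the tool's x, y, z in mm, then the turn about the tool's z in rad, then the opening in per cent of the stroke, from 0 (shut) to 100 (fully open). In form: [[tx, ty, tz, yaw, hand], ...]. A call has 1 to 20 rows; each row is the pose to reach, as a shift and turn from the pose commanded when the call began, along the tool's axes at that moment; what a row does not reach only later rows make up. A row lasts 1/12 s, in which the tool goes at most 41.7 mm and 7.16 degrees, less where a joint would pass 70% of its speed; a pose out of reach is approached as far as the arm can. A call with a gripper value outside its range is refused whole. The fingers move at their own pace and stop on an object; the grip force is fixed at half the most. Time passes only in rows, so rows that repeat a pose let the fingers close. It gives the time, the measured TCP pose, the force and the opening at its end, in the units of the state.
- arm.observe(): the state, without advancing time (a new reading comes with each control period).
- arm.snapshot(name): name is "scene" or "top"; returns a dict with "color" (420x560x3 uint8, blue, green, red), "depth" (420x560 float32, m along the optical axis (not along the pixel's ray), 0 where there is no reading), "mtx" (3x3 intrinsics, pixels), "D" ([k1, k2, p1, p2, k3] as OpenCV has them; the pictures are not rectified), "pose" (4x4, takes a point from camera to world coordinates). Camera axes: x right, y down, z forward; pixel columns grow to the right and rows downward; lengths in m; the calibration is good to about 2 mm. A picture is of the moment at which its call begins.
- arm.hand_in(): hands the job in, once; it reports no verdict.
Trained networks look in the newest picture that a camera, given by its name, has taken for a name from the list of things; names that differ only in an ending like _2 or _b are one class to them, and where a whole thing is asked for, a point or a joint stands for the part that bears it (a point fixed in the world has none). Each returns a list of dicts, best first, with "confidence" (0 to 1); they miss things now and then, are a little off and sometimes report something else, mostly with a low value. They report only what shows in the picture. A call takes as long as a camera call.
- arm.masks_of(camera, label): "pixels" (420x560 bool, what is visible of it) and "centre" ([row, column] in pixels, amid what is visible of it).
The state is a dict: "clock": time; "joint_positions": joint angles; "dq": joint speeds; "tau": joint torques, N m; "position": TCP position; "tcp_rot": TCP orientation; "contact_force": force on the tool from outside, world axes, zero at the start; "wrist_torque": the same for the moment, N m; "finger_gap": opening from 0.0 (shut) to 1.0 (fully open).
Only numpy, scipy, OpenCV 4.12 (cv2) and the standard library are available. Lean on these libraries where they do the work, as an engineer would, in place of code of your own. Each camera call takes 0.05 s, during which the arm holds its last target.

## Working session

There is one attempt and no reset: what is moved stays moved. The work goes in short steps, Python scripts to look and compute and a shell command to move; the robot and the scene stay as the last step left them, time stands still between calls to the robot, and variables do not carry over. Pictures are saved under pics/ and viewed, and the job is handed in when it is done.

```bash
mkdir -p pics; cat > h.py <<'E'
import numpy as np, cv2
from plant import arm
def snap(name,out):
    s=arm.snapshot(name); cv2.imwrite('pics/'+out,s['color']); np.savez('pics/'+name+'.npz',**s); return s
def pts(s,mask=None):
    d=s['depth']; m=(d>0) if mask is None else (mask&(d>0))
    r,c=np.nonzero(m); u=cv2.undistortPoints(np.c_[c,r].astype(float).reshape(-1,1,2),s['mtx'],s['D']).reshape(-1,2)
    z=d[r,c]; P=np.c_[u*z[:,None],z]; return P@s['pose'][:3,:3].T+s['pose'][:3,3], r, c
E
python3 - <<'E'
from h import *
o=arm.observe(); print(o)
for n in ('scene','top'):
    s=snap(n,n+'0.png'); print(n,s['pose'].round(3),s['mtx'])
    for l in ('strip','gauge','rider','rider_knob','spare_strip','mug','tin','salt','gauge_fence'):
        try:
            for k in arm.masks_of(n,l)[:2]:
                P,r,c=pts(s,k['pixels']); print(n,l,round(k['confidence'],2),np.round(k['centre']),len(P),P.min(0).round(3),P.max(0).round(3),np.median(P,0).round(3))
        except Exception as e: print(l,e)
print(arm.observe()['clock'])
E
```

```text
{'clock': 0.0, 'joint_positions': array([-1.28113536e+00,  2.21226624e-01,  1.52761557e+00, -1.90556414e-05,
        1.39471351e+00, -1.26098398e-01]), 'dq': array([-0.00121701,  0.00273434, -0.00068954,  0.000626  , -0.0004946 ,
       -0.00036446]), 'tau': array([-5.01689919e-05, -4.96890342e+01, -3.89395308e+01, -1.36137332e-04,
        1.11757006e-02,  1.89377585e-05]), 'position': array([ 0.2522434 , -0.57116872,  0.23019659]), 'tcp_rot': array([[ 9.14808599e-01,  4.03887228e-01, -5.78679370e-04],
       [ 4.03887578e-01, -9.14806704e-01,  1.87590954e-03],
       [ 2.28276139e-04, -1.94981959e-03, -9.99998073e-01]]), 'contact_force': array([-0.34942278, -0.1583816 , -0.33959328]), 'wrist_torque': array([-0.02868697,  0.03145032, -0.04482225]), 'finger_gap': 0.9981741693252366}
scene [[-0.799 -0.319  0.509 -0.02 ]
 [-0.6    0.454 -0.659  0.742]
 [-0.021 -0.832 -0.554  0.776]
 [ 0.     0.     0.     1.   ]] [[526.87042109   0.         279.01643142]
 [  0.         526.87042109 214.65312492]
 [  0.           0.           1.        ]]
scene strip 0.85 [223. 375.] 946 [ 0.392 -0.346 -
[... 1710 characters left out ...]
nob 0.79 [214. 204.] 296 [ 0.565  0.047 -0.003] [0.624 0.13  0.079] [0.587 0.089 0.04 ]
top spare_strip 0.86 [199. 355.] 623 [ 0.555 -0.297 -0.006] [ 0.701 -0.256  0.037] [ 0.626 -0.274  0.028]
top spare_strip 0.51 [159. 305.] 352 [ 0.602 -0.204 -0.008] [ 0.751 -0.125  0.645] [ 0.724 -0.157  0.058]
top mug 0.75 [269. 347.] 386 [ 0.395 -0.278  0.001] [ 0.518 -0.246  0.051] [ 0.46  -0.261  0.044]
top mug 0.57 [159. 307.] 294 [ 0.699 -0.199  0.   ] [ 0.751 -0.125  0.092] [ 0.724 -0.155  0.065]
top tin 0.97 [173. 385.] 878 [ 0.663 -0.393 -0.005] [ 0.75  -0.304  0.063] [ 0.697 -0.338  0.053]
top gauge_fence 0.95 [230. 252.] 631 [ 0.486 -0.118  0.001] [0.624 0.1   0.029] [ 0.548 -0.02   0.021]
1.0
```

View pictures.

View pics/scene0.png

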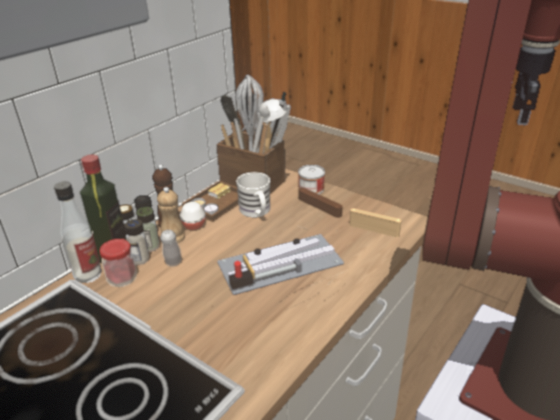

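View pics/top0.png

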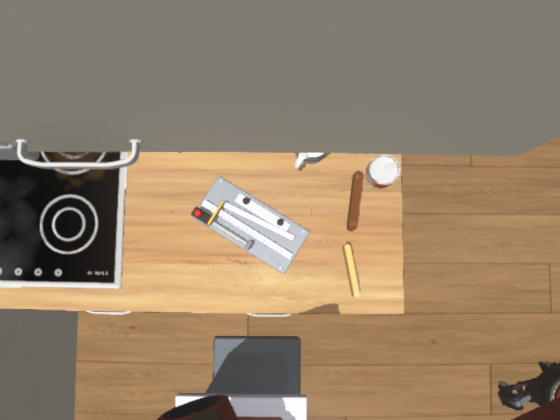

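```bash
cat >> h.py <<'E'
def ortho(s,z,x0,x1,y0,y1,res=0.0005):
    # image: row 0 = x1 (up = +x), col 0 = y1 (left=+y)
    xs=np.arange(x1,x0,-res); ys=np.arange(y1,y0,-res)
    Y,X=np.meshgrid(ys,xs); P=np.c_[X.ravel(),Y.ravel(),np.full(X.size,z)]
    R=s['pose'][:3,:3].T; t=-R@s['pose'][:3,3]
    uv=cv2.projectPoints(P,cv2.Rodrigues(R)[0],t,s['mtx'],s['D'])[0].reshape(X.shape+(2,)).astype(np.float32)
    return cv2.remap(s['color'],uv[...,0],uv[...,1],cv2.INTER_CUBIC)
E
python3 - <<'E'
from h import *
for n in('top','scene'):
    s=dict(np.load(f'pics/{n}.npz'))
    for z in (8,22): 
        im=ortho(s,z/1000,.43,.71,-.18,.16); cv2.imwrite(f'pics/o_{n}{z}.png',im); print(im.shape)
    P,r,c=pts(s)
    for nm,zl,zh,bx in (('strip',.038,.054,(.37,.57,-.38,-.22)),('spare',.024,.036,(.54,.73,-.32,-.23)),('knob',.066,.085,(.5,.7,0,.16)),('plate',.003,.013,(.43,.71,-.18,.16)),('wall',.017,.03,(.43,.71,-.18,.16))):
        m=(P[:,2]>zl)&(P[:,2]<zh)&(P[:,0]>bx[0])&(P[:,0]<bx[1])&(P[:,1]>bx[2])&(P[:,1]<bx[3])
        q=P[m]; 
        if len(q)>3: print(n,nm,len(q),q.mean(0).round(4),cv2.minAreaRect(q[:,:2].astype(np.float32)*1000), np.degrees(np.arctan2(*np.linalg.eigh(np.cov(q[:,:2].T))[1][::-1,1])))
E
```

```text
(560, 680, 3)
(560, 680, 3)
top strip 322 [ 0.458  -0.2633  0.0445] ((457.4210205078125, -263.8283996582031), (126.98783111572266, 14.821246147155762), 11.227513313293457) -169.09753306749198
top spare 544 [ 0.6297 -0.277   0.0289] ((633.4633178710938, -289.7755126953125), (49.10624313354492, 162.38014221191406), 82.58162689208984) 170.78110950536794
top knob 37 [0.5883 0.1039 0.0726] ((588.1028442382812, 104.99110412597656), (14.161909103393555, 14.097128868103027), 0.35435500741004944) -173.31192594965225
top plate 3707 [ 0.5656 -0.024   0.007 ] ((569.8461303710938, -9.166473388671875), (338.1523132324219, 278.40313720703125), 89.92568969726562) 56.405664193093656
top wall 1335 [ 0.5625 -0.0172  0.0216] ((605.3314208984375, -13.91015625), (232.9497528076172, 228.04034423828125), 85.49314880371094) 64.66735806644446
(560, 680, 3)
(560, 680, 3)
scene strip 307 [ 0.4543 -0.2613  0.0442] ((456.3990478515625, -264.41461181640625), (126.29470825195312, 24.67923927307129), 11.946487426757812) -168.81136374738665
scene spare 380 [ 0.6348 -0.2788  0.0296] ((637.927001953125, -287.40625), (53.84457015991211, 171.39141845703125), 82.8999252319336) 165.7322370280075
scene knob 43 [0.5872 0.1074 0.0729] ((588.4976806640625, 105.58479309082031), (12.83808708190918, 16.118316650390625), 36.918025970458984) 99.24679483871341
scene plate 2279 [ 0.5546 -0.0065  0.0078] ((569.972900390625, -8.618423461914062), (279.775634765625, 337.1593933105469), 0.01068561989814043) 57.39057250112831
scene wall 1346 [ 0.5591 -0.0091  0.0224] ((604.8408203125, -1.6312713623046875), (256.0003662109375, 229.6925811767578), 85.74893951416016) 70.02972327453503
```

View pics/o_top22.png

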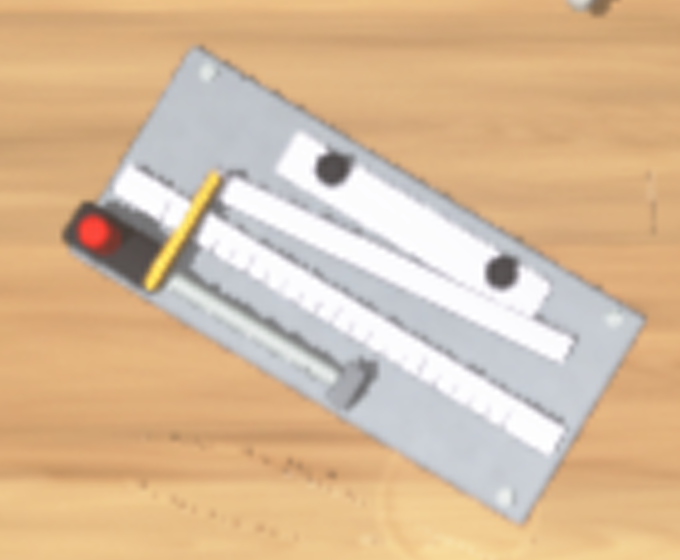

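View pics/o_scene22.png

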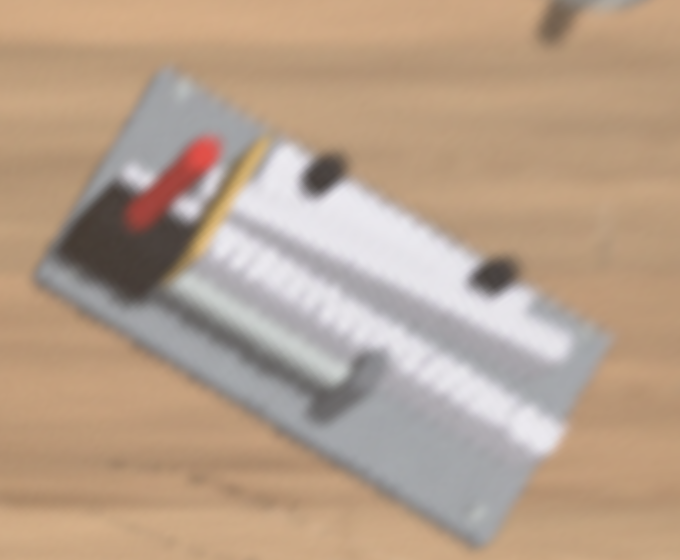

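```bash
python3 - <<'E'
from h import *
for n in('top','scene'):
    s=dict(np.load(f'pics/{n}.npz'))
    im=ortho(s,.008,.43,.71,-.18,.16); hsv=cv2.cvtColor(im,cv2.COLOR_BGR2HSV)
    m=(hsv[...,1]<60).astype(np.uint8); m[:40]=0
    m=cv2.morphologyEx(m,cv2.MORPH_CLOSE,np.ones((15,15))); 
    nn,l,st,_=cv2.connectedComponentsWithStats(m); k=1+np.argmax(st[1:,4]); m=(l==k).astype(np.uint8)
    m=cv2.morphologyEx(m,cv2.MORPH_OPEN,np.ones((25,25)))
    c=max(cv2.findContours(m,0,1)[0],key=cv2.contourArea)
    r=cv2.minAreaRect(c); b=cv2.boxPoints(r)
    W=np.c_[.71-b[:,1]*.0005,.16-b[:,0]*.0005]
    print(n,W.round(4),W.mean(0).round(4),[round(float(np.linalg.norm(W[i]-W[(i+1)%4])),4) for i in range(4)])
    for i in range(2):
        d=W[(i+1)%4]-W[i]; print(np.degrees(np.arctan2(d[1],d[0])))
    cv2.drawContours(im,[b.astype(int)],0,(0,255,0),1); cv2.imwrite(f'pics/fit_{n}.png',im)
    P,r,c=pts(s)
    g=np.array([.5696,-.009])
    # rail post heights
    m=(P[:,2]>.012)&(P[:,0]>.5)&(P[:,0]<.54)&(P[:,1]>-.035)&(P[:,1]<.01); print(n,'post',P[m][:,2].max(),m.sum())
E
```

```text
top [[ 0.5858  0.13  ]
 [ 0.6922  0.0652]
 [ 0.552  -0.1651]
 [ 0.4456 -0.1004]] [ 0.5689 -0.0176] [0.1246, 0.2697, 0.1246, 0.2697]
-31.31773
-121.31773
top post 0.03664051450592476 104
scene [[ 0.5807  0.1353]
 [ 0.695   0.0663]
 [ 0.5528 -0.1693]
 [ 0.4385 -0.1004]] [ 0.5667 -0.017 ] [0.1335, 0.2752, 0.1335, 0.2752]
-31.108791
-121.108795
scene post 0.036435201384446336 143
```

View pics/fit_top.png

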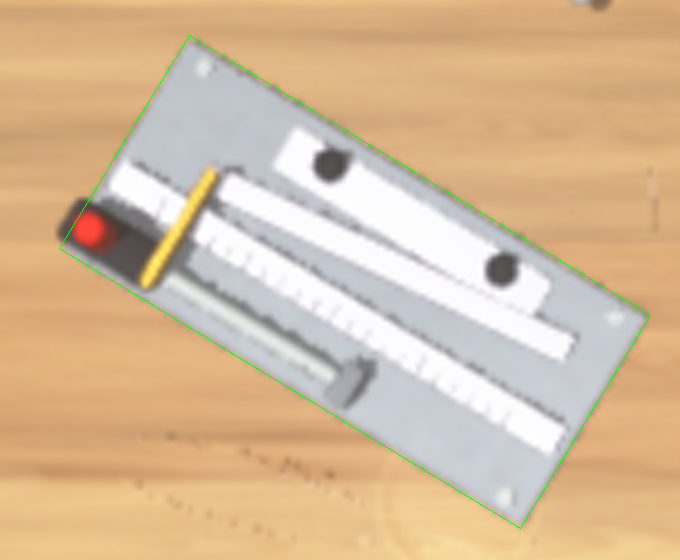

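View pics/fit_scene.png

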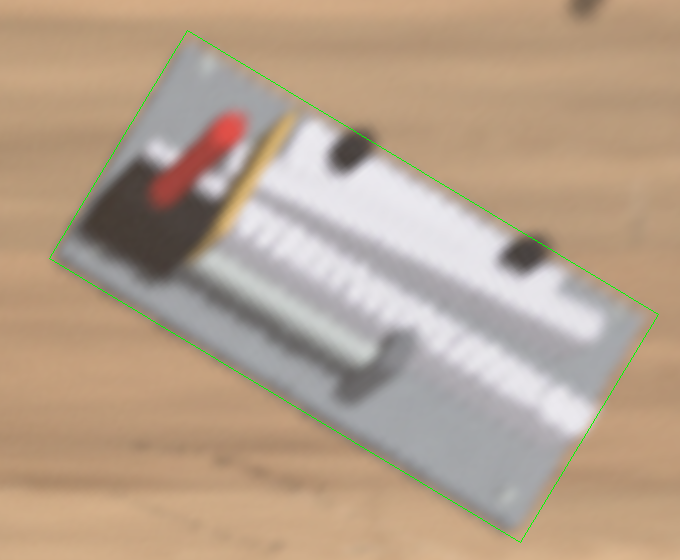

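```bash
cat >> h.py <<'E'
G0=np.array([.5689,-.0176]); GA=np.radians(58.68)
GX=np.array([np.cos(GA),np.sin(GA)]); GY=np.array([-GX[1],GX[0]])
def g2w(x,y): return G0+x*GX+y*GY
def w2g(p): d=np.asarray(p)[...,:2]-G0; return np.stack([d@GX,d@GY],-1)
def gort(s,z,x0=-.18,x1=.14,y0=-.065,y1=.075,res=.0004):
    xs=np.arange(x0,x1,res); ys=np.arange(y1,y0,-res); X,Y=np.meshgrid(xs,ys)
    W=G0+X[...,None]*GX+Y[...,None]*GY
    P=np.c_[W.reshape(-1,2),np.full(X.size,z)]
    R=s['pose'][:3,:3].T; t=-R@s['pose'][:3,3]
    uv=cv2.projectPoints(P,cv2.Rodrigues(R)[0],t,s['mtx'],s['D'])[0].reshape(X.shape+(2,)).astype(np.float32)
    return cv2.remap(s['color'],uv[...,0],uv[...,1],cv2.INTER_CUBIC)
E
python3 - <<'E'
from h import *
s=dict(np.load('pics/top.npz')); im=gort(s,.022); g=cv2.cvtColor(im,cv2.COLOR_BGR2GRAY).astype(float)
for x in range(-105,75,10):
    c=int((x/1000+.18)/.0004); col=g[:,c-6:c+7].mean(1); y=.075-np.arange(len(col))*.0004
    gr=np.gradient(cv2.GaussianBlur(col.reshape(-1,1),(1,9),0).ravel())
    seg=(y<.016)&(y>-.002); f=y[seg][np.argmin(gr[seg])]
    seg=(y<f-.006)&(y>-.04); j=y[seg][np.argmax(gr[seg])]
    print(x,round(f*1e3,1),round(j*1e3,1),round((f-j)*1e3,1))
for y in range(10,-10,-1): pass
cv2.imwrite('pics/g_top.png',im)
E
```

```text
-105 7.8 -19.0 26.8
-95 8.2 -17.8 26.0
-85 8.2 -16.6 24.8
-75 7.8 -15.8 23.6
-65 8.2 -14.6 22.8
-55 8.2 -13.8 22.0
-45 8.2 -12.6 20.8
-35 8.6 -11.8 20.4
-25 8.2 -27.0 35.2
-15 8.2 -26.6 34.8
-5 8.2 -26.6 34.8
5 8.2 -26.6 34.8
15 8.2 -26.2 34.4
25 8.2 -5.4 13.6
35 8.2 -4.2 12.4
45 8.2 -3.4 11.6
55 8.6 -26.6 35.2
65 8.2 -1.0 9.2
```

View pics/g_top.png

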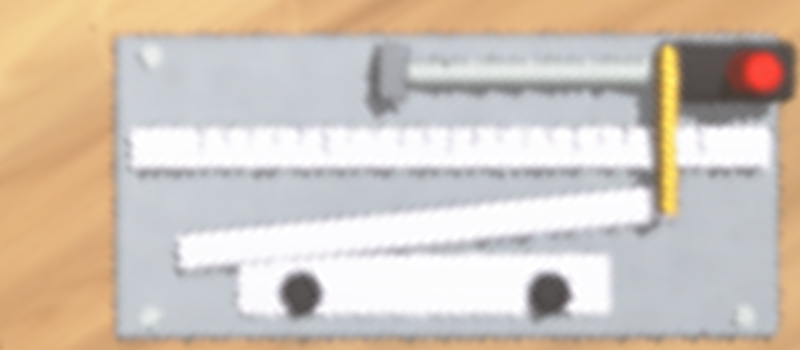

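```bash
sed -i 's/^G0=.*/G0=np.array([.5680,-.0171]); GA=np.radians(58.68)/' h.py
python3 -m pendant '[[287,-204,100,0.224,60],[287,-204,100,0.224,60],[287,-204,100,0.224,60],[287,-204,100,0.224,60],[287,-204,100,0.224,60],[287,-204,100,0.224,60],[287,-204,100,0.224,60],[287,-204,100,0.224,60],[287,-204,100,0.224,60],[287,-204,100,0.224,60],[287,-204,100,0.224,60],[287,-204,100,0.224,60],[287,-204,100,0.224,60]]'
python3 - <<'E'
from h import *
o=arm.observe(); print(o['position'].round(4),np.degrees(np.arctan2(o['tcp_rot'][1,0],o['tcp_rot'][0,0])),o['contact_force'],o['finger_gap'])
s=snap('scene','s1.png'); s=snap('top','t1.png')
P,r,c=pts(s); m=(P[:,2]>.04)&(P[:,2]<.052)&(P[:,0]>.37)&(P[:,0]<.57)&(P[:,1]<-.22)&(P[:,1]>-.32); print(m.sum(),cv2.minAreaRect(P[m][:,:2].astype(np.float32)*1000))
E
```

```text
clock: 2.08
position: [0.4325, -0.2706, 0.132]
tcp_rot: [[0.982, 0.19, 0.001], [0.19, -0.982, -0.001], [0.001, 0.001, -1.0]]
contact_force: [-0.1, -0.4, -0.1]
finger_gap: 0.603
[ 0.4325 -0.2706  0.132 ] 10.926748888443717 [-0.13710581 -0.37400286 -0.05529736] 0.6029894493549971
197 ((479.76885986328125, -259.2331848144531), (81.3948974609375, 14.954351425170898), 11.386422157287598)
```

View pics/t1.png

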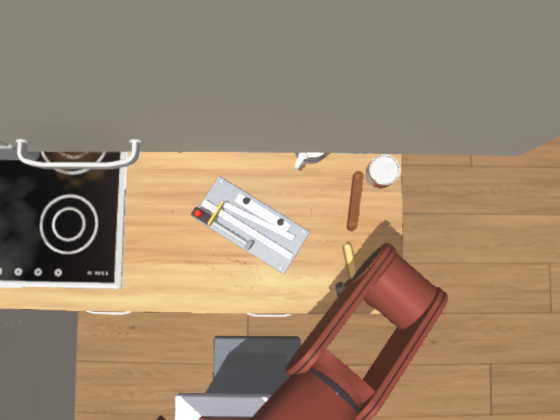

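View pics/s1.png

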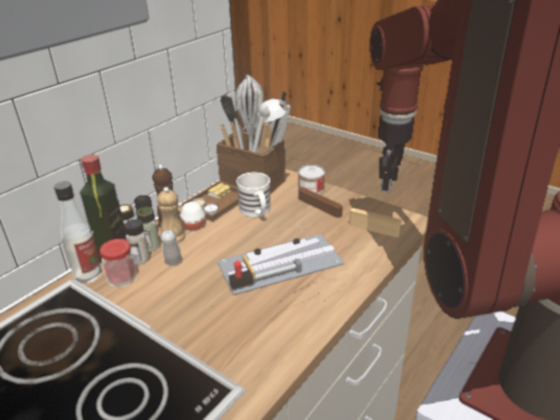

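```bash

python3 -m pendant '[[0,-2,40,0,60],[0,-2,80,0,60],[0,-2,105,0,60],[0,-2,113,0,60],[0,-2,113,0,60],[0,-2,113,0,60]]'
python3 -m pendant '[[0,0,0,0,40],[0,0,0,0,20],[0,0,0,0,0],[0,0,0,0,0],[0,0,0,0,0],[0,0,0,0,0],[0,0,0,0,0],[0,0,0,0,0]]'
```

```text
clock: 2.68
position: [0.4325, -0.2683, 0.0192]
tcp_rot: [[0.982, 0.19, 0.001], [0.19, -0.982, -0.0], [0.0, 0.001, -1.0]]
contact_force: [-0.2, 0.3, 0.2]
finger_gap: 0.596
clock: 3.35
position: [0.4335, -0.2684, 0.0202]
tcp_rot: [[0.982, 0.191, 0.003], [0.191, -0.982, -0.002], [0.002, 0.003, -1.0]]
contact_force: [-0.6, 0.2, 6.8]
finger_gap: 0.153
```

```bash

python3 -m pendant '[[0,0,-20,0,0],[0,0,-50,0,0],[0,0,-80,0,0],[0,0,-80,0,0],[0,0,-80,0,0]]'
python3 - <<'E'
from h import *
o=arm.observe(); p=o['position'];print(p.round(4),o['contact_force'],o['finger_gap'])
s=snap('scene','s2.png')
P,r,c=pts(s)
hs=cv2.cvtColor(s['color'],cv2.COLOR_BGR2HSV)[r,c]
for k in arm.masks_of('scene','strip')[:2]:
    P,r,c=pts(s,k['pixels']); print(k['confidence'],k['centre'],len(P),np.percentile(P,[2,98],axis=0).round(4))
    for zz in (0.085,): pass
    q=P[(P[:,2]>p[2]-.04)&(P[:,2]<p[2]+.06)]
    a=np.radians(10.93); R=o['tcp_rot']; t=(q-p)@R; print(np.percentile(t,[1,5,50,95,99],axis=0).round(4))
s=snap('top','t2.png')
for k in arm.masks_of('top','strip')[:2]:
    P,r,c=pts(s,k['pixels']); 
    q=P[(P[:,2]>p[2]-.04)&(P[:,2]<p[2]+.06)]; t=(q-p)@R; print(k['confidence'],k['centre'],np.percentile(t,[1,5,50,95,99],axis=0).round(4))
E
python3 -c "
import cv2
a=cv2.imread('pics/s2.png')[120:270,320:440]; b=cv2.imread('pics/t2.png')[220:340,300:400]
cv2.imwrite('pics/c2.png',cv2.resize(a,None,fx=4,fy=4,interpolation=2)); cv2.imwrite('pics/c2t.png',cv2.resize(b,None,fx=4,fy=4,interpolation=2))"
```

```text
clock: 3.77
position: [0.4338, -0.2685, 0.1009]
tcp_rot: [[0.982, 0.191, 0.004], [0.191, -0.982, -0.004], [0.003, 0.004, -1.0]]
contact_force: [0.6, 0.0, -1.0]
finger_gap: 0.149
[ 0.4338 -0.2685  0.1009] [ 0.64221667  0.04027127 -0.99160432] 0.14947854121272558
0.64 [195.8, 374.9] 866 [[ 0.3947 -0.3638  0.0006]
 [ 0.5546 -0.2448  0.1283]]
[[-0.0399 -0.012  -0.0279]
 [-0.036  -0.0103 -0.0265]
 [ 0.0313 -0.0067 -0.005 ]
 [ 0.0804 -0.0002  0.0173]
 [ 0.0852  0.0061  0.0201]]
0.62 [256.1, 347.3] [[ 0.0333 -0.0099 -0.0249]
 [ 0.0362 -0.0096 -0.0238]
 [ 0.0599 -0.0063 -0.0199]
 [ 0.0822  0.002   0.0156]
 [ 0.0849  0.0028  0.0197]]
```

View pics/c2.png

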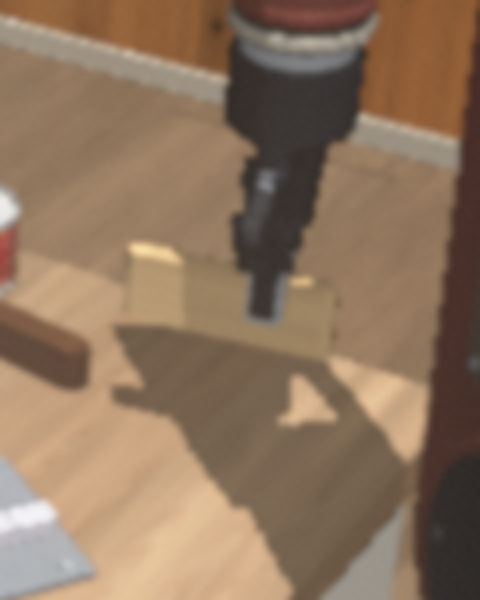

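View pics/c2t.png

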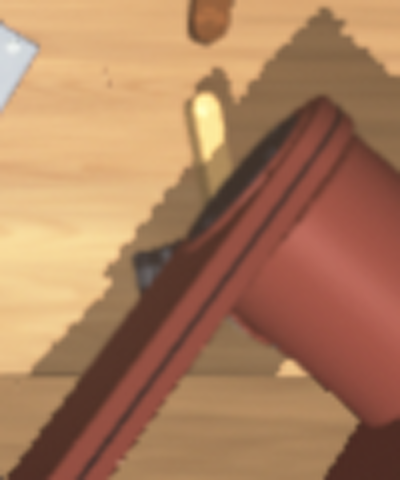

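```bash
python3 - <<'E'
from h import *
o=arm.observe(); p=o['position']; R=o['tcp_rot']
w=g2w(-.1335,-.0035); d=np.array([*w,.085])-p; print(w,R.T@d*1000)
E
```

```text
[ 0.50159436 -0.1329654 ] [  94.51455663 -117.55964564   11.96696788]
```

```bash

python3 -m pendant '[[20,-20,0,-0.1,0],[40,-45,0,-0.2,0],[60,-70,0,-0.32,0],[75,-95,0,-0.44,0],[88,-110,0,-0.56,0],[94,-117,4,-0.68,0],[94,-117,8,-0.78,0],[94,-117,12,-0.832,0],[94,-117,12,-0.832,0],[94,-117,12,-0.832,0],[94,-117,12,-0.832,0]]'
cat > look.py <<'E'
from h import *
import sys
o=arm.observe(); p=o['position'];R=o['tcp_rot']
print('TCP g',(w2g(p)*1000).round(1),'z',round(p[2]*1000,1),'yaw',round(np.degrees(np.arctan2(R[1,0],R[0,0])),2),'gap',round(o['finger_gap'],3),'t',o['clock'])
f=o['contact_force']; print('F gauge',(f[:2]@GX).round(2),(f[:2]@GY).round(2),f[2].round(2),'tilt',R[:,2].round(4))
tag=sys.argv[1]; z=float(sys.argv[2])
s=snap('top','t%s.png'%tag); cv2.imwrite('pics/g%s.png'%tag,gort(s,z))
s=snap('scene','s%s.png'%tag); cv2.imwrite('pics/c%s.png'%tag,cv2.resize(s['color'][170:310,190:390],None,fx=4,fy=4,interpolation=2))
E
python3 look.py 3 .112
```

```text
clock: 4.88
position: [0.5017, -0.1344, 0.0857]
tcp_rot: [[0.522, 0.853, -0.001], [0.853, -0.522, 0.001], [-0.0, -0.001, -1.0]]
contact_force: [0.7, 0.1, 0.2]
finger_gap: 0.149
TCP g [-134.7   -4.3] z 85.7 yaw 58.55 gap 0.149 t 4.8833
F gauge 0.46 -0.51 0.24 tilt [-1.2e-03  6.0e-04 -1.0e+00]
```

View pics/g3.png

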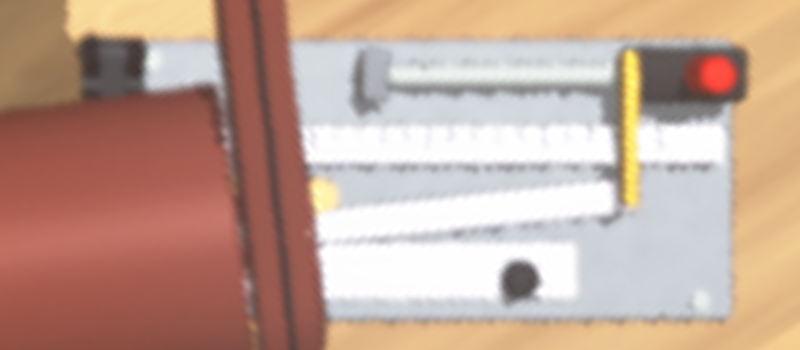

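View pics/c3.png

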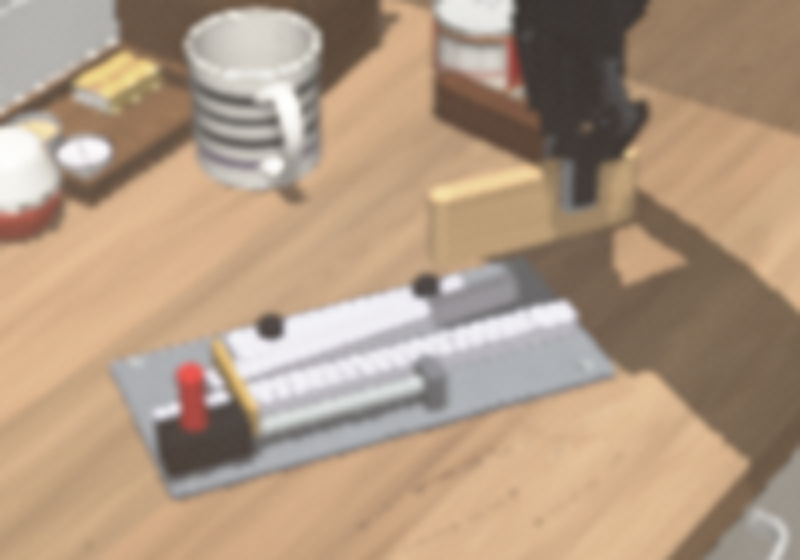

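```bash

python3 -m pendant '[[0,0,25,0,0],[0,0,45,0,0],[0,0,52,0,0],[0,0,52,0,0],[0,0,52,0,0]]'
python3 look.py 4 .06
```

```text
clock: 5.4
position: [0.5021, -0.1346, 0.0345]
tcp_rot: [[0.521, 0.854, -0.001], [0.854, -0.521, 0.0], [-0.0, -0.001, -1.0]]
contact_force: [-0.0, -0.5, -0.9]
finger_gap: 0.151
TCP g [-134.6   -4.8] z 34.5 yaw 58.63 gap 0.151 t 5.4
F gauge -0.48 -0.25 -0.91 tilt [-5.e-04  2.e-04 -1.e+00]
```

View pics/g4.png

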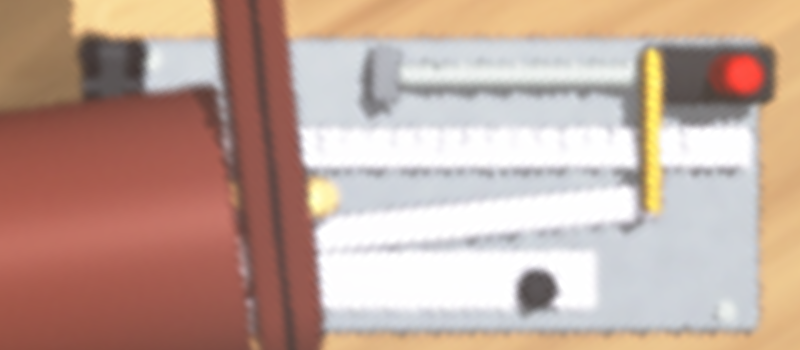

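View pics/c4.png

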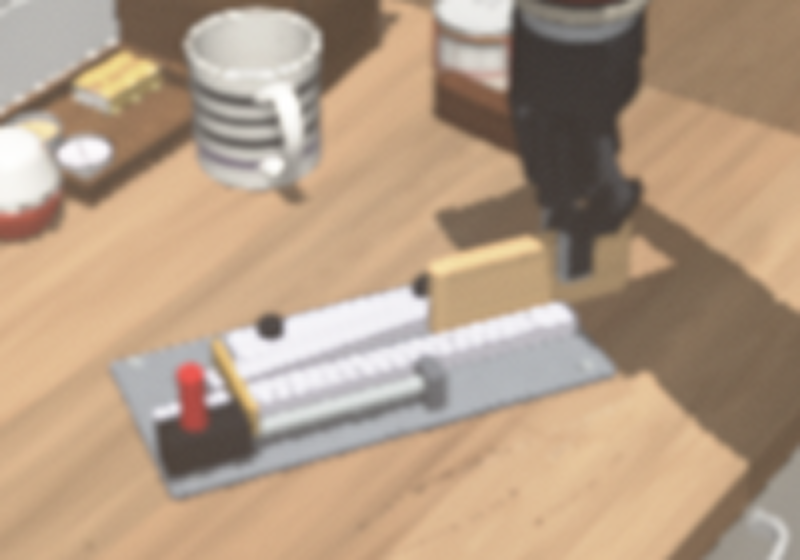

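```bash

python3 -m pendant '[[0,0,3,0,0],[0,0,5,0,0],[0,0,5,0,0]]'|grep -E 'pos|force'
python3 -m pendant '[[0,0,1,0,0],[0,0,1,0,0]]'|grep -E 'pos|force'
python3 -m pendant '[[0,0,1,0,0],[0,0,1,0,0]]'|grep -E 'pos|force'
```

```text
position: [0.5023, -0.1345, 0.0295]
contact_force: [0.7, -0.3, -0.9]
position: [0.5023, -0.1345, 0.0283]
contact_force: [0.2, -0.0, -0.7]
position: [0.5024, -0.1346, 0.0282]
contact_force: [-2.4, 0.6, 6.5]
```

```bash

cat > st.py <<'E'
from h import *
o=arm.observe(); p=o['position'];R=o['tcp_rot'];f=o['contact_force']
print('TCPg',(w2g(p)*1000).round(2),'z',round(p[2]*1000,2),'yaw',round(np.degrees(np.arctan2(R[1,0],R[0,0])),2),'gap',round(o['finger_gap'],3),'F',(f[:2]@GX).round(2),(f[:2]@GY).round(2),f[2].round(2),'T',o['wrist_torque'].round(2),'t',round(o['clock'],2))
E
python3 -m pendant '[[0,-1,-0.5,0,0],[0,-2,-0.5,0,0],[0,-2,-0.5,0,0]]'>/dev/null; python3 st.py
python3 -m pendant '[[0,-0.7,0,0,0],[0,-0.7,0,0,0]]'>/dev/null; python3 st.py
python3 -m pendant '[[0,-0.7,0,0,0],[0,-0.7,0,0,0]]'>/dev/null; python3 st.py
```

```text
TCPg [-134.38   -3.31] z 28.25 yaw 58.65 gap 0.148 F -0.03 -1.15 2.72 T [ 0.02 -0.13 -0.07] t 6.33
TCPg [-134.38   -2.74] z 28.23 yaw 58.65 gap 0.152 F -0.37 -1.57 2.48 T [-0.02 -0.33 -0.  ] t 6.5
TCPg [-134.39   -2.04] z 28.23 yaw 58.65 gap 0.152 F -0.94 -1.75 3.64 T [-0.14 -0.42 -0.08] t 6.67
```

```bash

python3 -m pendant '[[0,-0.6,-0.3,0,0],[0,-0.6,-0.3,0,0]]'>/dev/null; python3 st.py
python3 -m pendant '[[0,-0.6,0,0,0],[0,-0.6,0,0,0]]'>/dev/null; python3 st.py
python3 -m pendant '[[0,-0.6,0,0,0],[0,-0.6,0,0,0]]'>/dev/null; python3 st.py
```

```text
TCPg [-134.45   -0.85] z 28.22 yaw 58.66 gap 0.153 F 0.42 -2.19 3.44 T [-0.04 -0.38 -0.05] t 6.83
TCPg [-134.44   -0.78] z 28.24 yaw 58.66 gap 0.155 F 0.55 -4.97 -0.2 T [-0.32 -0.73 -0.07] t 7.0
TCPg [-134.41   -0.73] z 28.28 yaw 58.66 gap 0.151 F 0.89 -7.11 -2.08 T [-0.46 -1.09 -0.06] t 7.17
```

```bash

python3 -m pendant '[[0,0.4,0,0,0],[0,0.4,0,0,0]]'>/dev/null; python3 st.py
python3 -m pendant '[[0,0,0,-0.005,0],[0,0,0,-0.005,0]]'>/dev/null; python3 st.py
python3 -m pendant '[[0,0,0,-0.005,0],[0,0,0,-0.005,0]]'>/dev/null; python3 st.py
```

```text
TCPg [-134.44   -0.78] z 28.26 yaw 58.65 gap 0.147 F 0.87 -5.61 0.3 T [-0.4  -0.92 -0.05] t 7.33
TCPg [-134.43   -0.81] z 28.25 yaw 58.93 gap 0.152 F 0.29 -5.57 -0.71 T [-0.4  -0.97 -0.18] t 7.5
TCPg [-134.41   -0.86] z 28.29 yaw 59.2 gap 0.153 F -0.34 -6.91 -0.92 T [-0.44 -0.95 -0.41] t 7.67
```

```bash
sed -i 's/GA=np.radians(58.68)/GA=np.radians(59.05)/' h.py
python3 -m pendant '[[0,0.4,0,0.0025,0],[0,0.4,0,0.0025,0]]'>/dev/null; python3 st.py
python3 -m pendant '[[4,0,-0.3,0,0],[8,0,-0.3,0,0],[12,0,-0.3,0,0],[16,0,-0.3,0,0],[20,0,-0.3,0,0],[20,0,-0.3,0,0]]'>/dev/null; python3 st.py
python3 -m pendant '[[4,0,0,0,0],[8,0,0,0,0],[12,0,0,0,0],[16,0,0,0,0],[20,0,0,0,0],[20,0,0,0,0]]'>/dev/null; python3 st.py
```

```text
TCPg [-1.344e+02 -1.000e-02] z 28.25 yaw 59.06 gap 0.149 F -0.07 -4.64 0.95 T [-0.35 -0.83 -0.31] t 7.83
TCPg [-114.59   -0.12] z 28.53 yaw 59.09 gap 0.149 F -0.67 -5.04 0.1 T [-0.72 -0.79 -0.31] t 8.33
TCPg [-94.68  -0.2 ] z 28.54 yaw 59.09 gap 0.149 F -0.67 -5.91 0.01 T [-0.72 -0.8  -0.41] t 8.83
```

```bash

python3 -m pendant '[[4,0.2,0,0,0],[8,0.2,0,0,0],[12,0.2,0,0,0],[15,0.2,0,0,0],[15,0.2,0,0,0]]'>/dev/null; python3 st.py
python3 -m pendant '[[2.5,0,0,0,0],[5,0,0,0,0],[5,0,0,0,0]]'>/dev/null; python3 st.py
python3 look.py 5 .054
```

```text
TCPg [-79.82  -0.26] z 28.49 yaw 59.09 gap 0.149 F -1.24 -5.41 -0.37 T [-0.75 -0.75 -0.36] t 9.25
TCPg [-75.05  -0.3 ] z 28.5 yaw 59.09 gap 0.149 F -2.44 -6.23 0.46 T [-0.88 -0.63 -0.32] t 9.5
TCP g [-75.1  -0.3] z 28.5 yaw 59.09 gap 0.149 t 9.5
F gauge -2.44 -6.23 0.46 tilt [ 3.0e-04 -1.6e-03 -1.0e+00]
```

View pics/g5.png

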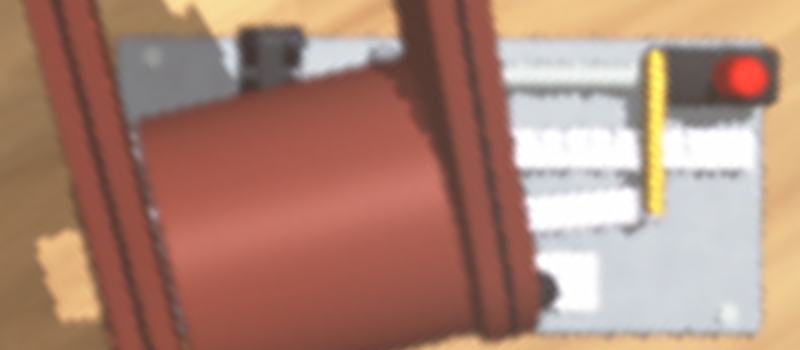

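View pics/c5.png

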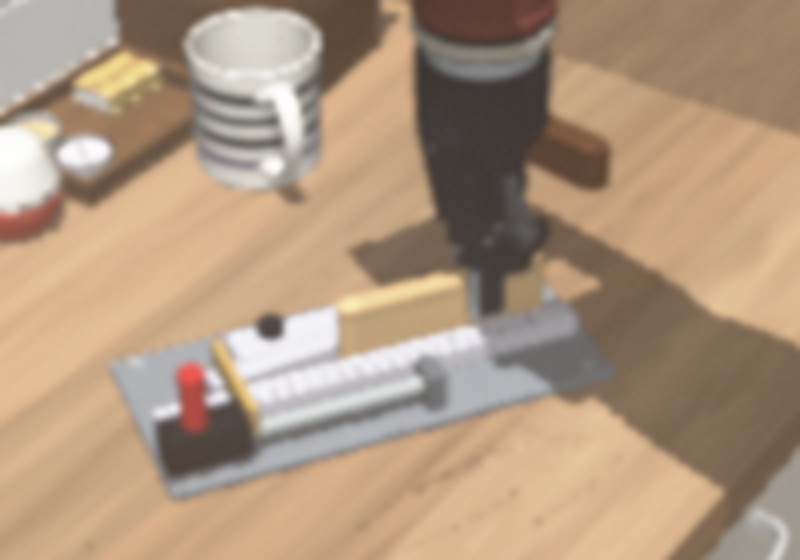

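```bash

for i in 1 2 3; do python3 -m pendant '[[1,0.05,0,0,0],[2,0.05,0,0,0],[2,0.05,0,0,0]]'>/dev/null; python3 st.py; done
```

```text
TCPg [-73.37  -0.3 ] z 28.48 yaw 59.08 gap 0.151 F -3.98 -6.27 0.51 T [-1.01 -0.55 -0.37] t 9.85
TCPg [-71.41  -0.32] z 28.47 yaw 59.08 gap 0.146 F -4.43 -5.72 1.2 T [-0.99 -0.58 -0.33] t 10.1
TCPg [-69.38  -0.35] z 28.46 yaw 59.08 gap 0.154 F -3.4 -5.61 0.62 T [-1.02 -0.53 -0.39] t 10.35
```

```bash

python3 -m pendant '[[1,0.3,0,0,0],[2,0.3,0,0,0],[2,0.3,0,0,0]]'>/dev/null; python3 st.py
for i in 1 2 3; do python3 -m pendant '[[1,0,0,0,0],[2,0,0,0,0],[2,0,0,0,0]]'>/dev/null; python3 st.py; done
```

```text
TCPg [-67.35  -0.4 ] z 28.42 yaw 59.09 gap 0.153 F -3.23 -4.45 1.23 T [-0.88 -0.45 -0.29] t 10.6
TCPg [-65.36  -0.43] z 28.41 yaw 59.09 gap 0.151 F -3.54 -4.67 2.41 T [-0.88 -0.45 -0.28] t 10.85
TCPg [-63.38  -0.42] z 28.41 yaw 59.08 gap 0.151 F -2.73 -3.93 2.43 T [-0.86 -0.55 -0.33] t 11.1
TCPg [-61.54  -0.42] z 28.43 yaw 59.09 gap 0.148 F -4.65 -4.52 2.37 T [-0.92 -0.39 -0.36] t 11.35
```

```bash

for i in 1 2 ; do python3 -m pendant '[[0.4,0,0,0,0],[0.8,0,0,0,0],[0.8,0,0,0,0]]'>/dev/null; python3 st.py; done
```

```text
TCPg [-61.24  -0.46] z 28.47 yaw 59.09 gap 0.151 F -6.18 -4.58 3.65 T [-1.24 -0.25 -0.3 ] t 11.6
TCPg [-60.92  -0.47] z 28.52 yaw 59.1 gap 0.153 F -8.61 -4.56 4.11 T [-1.48  0.   -0.25] t 11.85
```

```bash

python3 -m pendant '[[0,0,0,0,0],[0,0,0,0,0],[0,0,0,0,0],[0,0,0,0,0]]'>/dev/null; python3 st.py
python3 -m pendant '[[0,0,0,0,18],[0,0,0,0,22],[0,0,0,0,28],[0,0,0,0,34],[0,0,0,0,38],[0,0,0,0,38]]'>/dev/null; python3 st.py
```

```text
TCPg [-60.9   -0.48] z 28.51 yaw 59.1 gap 0.156 F -8.43 -4.99 4.03 T [-1.53  0.02 -0.22] t 12.18
TCPg [-58.75   0.55] z 28.01 yaw 59.11 gap 0.384 F -0.32 -0.66 0.03 T [-0.03  0.01 -0.02] t 12.68
```

```bash

python3 -m pendant '[[0,0,-20,0,38],[0,0,-45,0,38],[0,0,-60,0,38],[0,0,-60,0,38]]'>/dev/null
python3 -m pendant '[[-35,0,0,0,10],[-70,0,0,0,0],[-100,0,0,0,0],[-100,0,0,0,0],[-100,0,0,0,0],[-100,0,0,0,0]]'>/dev/null; python3 look.py 6 .054
```

```text
TCP g [-158.7    0.2] z 87.8 yaw 59.05 gap 0.005 t 13.5167
F gauge 1.07 0.36 0.16 tilt [-6.e-04  8.e-04 -1.e+00]
```

View pics/g6.png

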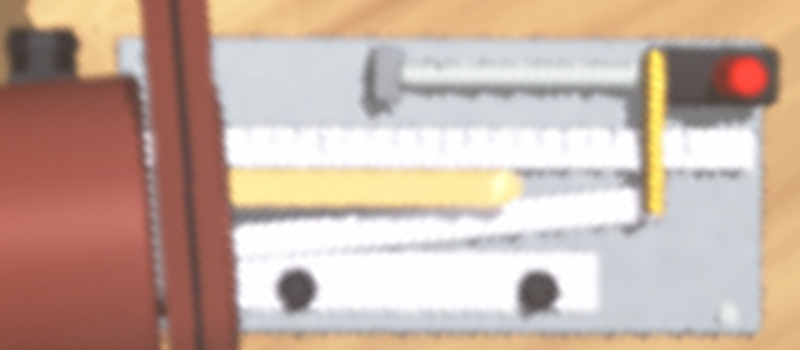

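View pics/c6.png

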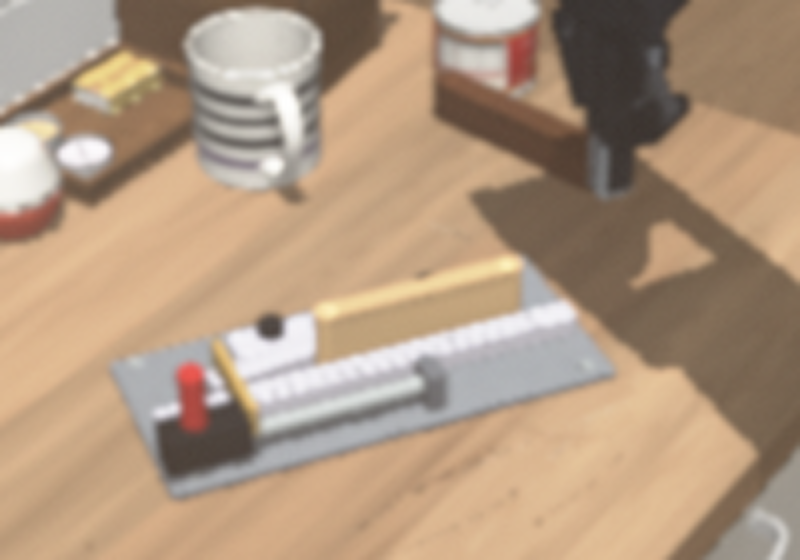

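```bash
python3 - <<'E'
from h import *
s=dict(np.load('pics/top.npz')); t=dict(np.load('pics/scene.npz'))
for q in (s,t):
    P,r,c=pts(q); g=w2g(P)*1000; z=P[:,2]*1000; hs=cv2.cvtColor(q['color'],cv2.COLOR_BGR2HSV)[r,c]
    red=((hs[:,0]<8)|(hs[:,0]>172))&(hs[:,1]>150)&(abs(g[:,0]-115)<30)&(abs(g[:,1]-45)<25)
    print('knob',red.sum(),np.percentile(g[red],[2,50,98],axis=0).round(1),z[red].max().round(1))
    br=(hs[:,0]>15)&(hs[:,0]<32)&(hs[:,1]>120)&(abs(g[:,0]-80)<20)&(abs(g[:,1]-10)<60)&(z>30)&(z<55)
    print('arm',br.sum(),np.percentile(g[br],[2,50,98],axis=0).round(1),np.median(z[br]))
    st=(hs[:,0]>12)&(hs[:,0]<32)&(abs(g[:,0])<60)&(abs(g[:,1])<12)&(z>45)&(z<60)
    print('strip',st.sum(),np.percentile(g[st],[1,50,99],axis=0).round(1))
o=arm.observe(); p=o['position']; R=o['tcp_rot']
for gg,zz in (((.155,.045),.13),):
    w=g2w(*gg); print(w,R.T@(np.array([*w,zz])-p)*1000)
E
```

```text
knob 44 [[107.6  37.6]
 [113.6  44.3]
 [123.3  51.5]] 78.8
arm 69 [[80.5 -7.2]
 [83.5 28.1]
 [88.7 53. ]] 43.56360529984937
strip 216 [[-58.4  -6.7]
 [-16.5   0.4]
 [ 26.2   7.2]]
knob 53 [[112.9  44.7]
 [116.9  49.9]
 [121.   53.5]] 78.4Traceback (most recent call last):
  File "<stdin>", line 8, in <module>
    return _quantile_unchecked(
        a, q, axis, out, overwrite_input, method, keepdims, weights)
    return _ureduce(a,
                    func=_quantile_ureduce_func,
    ...<5 lines>...
                    overwrite_input=overwrite_input,
                    method=method)
    r = func(a, **kwargs)
    result = _quantile(arr,
                       quantiles=q,
    ...<2 lines>...
                       out=out,
                       weights=wgt)
    slices_having_nans = np.isnan(arr[-1, ...])
                                  ~~~^^^^^^^^^
IndexError: index -1 is out of bounds for axis 0 with size 0
```

```bash
python3 - <<'E'
from h import *
o=arm.observe(); p=o['position']; R=o['tcp_rot']
w=g2w(.160,.045); print(w,R.T@(np.array([*w,.13])-p)*1000)
E
```

```text
[0.61169364 0.14326167] [318.10504448 -44.44639659 -41.88358046]
```

```bash

python3 -m pendant '[[0,0,-25,0,0],[10,0,-42,0,0],[50,-10,-42,0,0],[90,-20,-42,0,0],[130,-30,-42,0,0],[170,-44,-42,0,0],[210,-44,-42,0,0],[250,-44,-42,0,0],[290,-44,-42,0,0],[318,-44,-42,0,0],[318,-44,-42,0,0],[318,-44,-42,0,0]]'>/dev/null; python3 look.py 7 .062
```

```text
TCP g [161.5  45.6] z 129.6 yaw 59.35 gap 0.001 t 14.6167
F gauge -0.23 0.37 -0.19 tilt [-8.e-04 -1.e-04 -1.e+00]
```

View pics/g7.png

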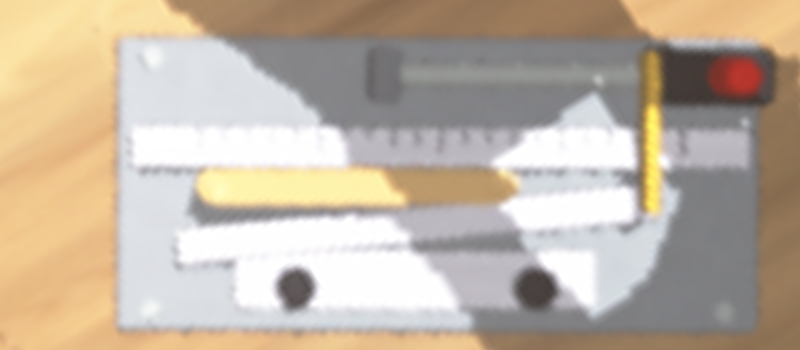

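View pics/s7.png

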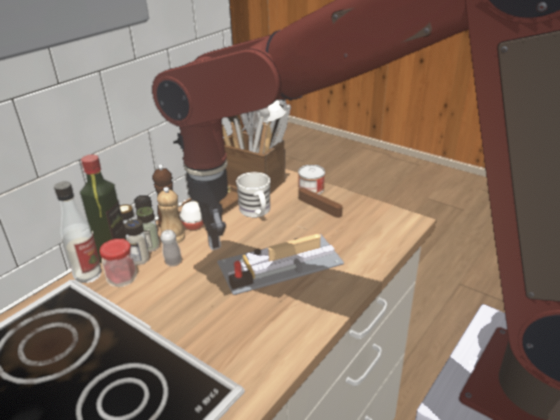

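```bash

python3 -m pendant '[[0,0,30,0,0],[0,0,60,0,0],[0,0,81,0,0],[0,0,81,0,0],[0,0,81,0,0]]'>/dev/null; python3 st.py
python3 -m pendant '[[-6,0,0,0,0],[-12,0,0,0,0],[-18,0,0,0,0],[-21,0,0,0,0],[-24,0,0,0,0],[-27,0,0,0,0],[-30,0,0,0,0],[-33,0,0,0,0],[-33,0,0,0,0]]'>/dev/null; python3 st.py
python3 -m pendant '[[-3,0,0,0,0],[-6,0,0,0,0],[-9,0,0,0,0],[-12,0,0,0,0],[-12,0,0,0,0]]'>/dev/null; python3 st.py
python3 look.py 8 .054
```

```text
TCPg [157.35  44.9 ] z 48.21 yaw 59.02 gap 0.001 F 0.28 0.19 0.48 T [-0.04 -0.01 -0.02] t 15.13
TCPg [125.66  43.95] z 49.47 yaw 59.08 gap 0.001 F -0.14 0.95 0.64 T [ 0.04 -0.01 -0.05] t 15.88
TCPg [113.46  44.11] z 49.27 yaw 59.08 gap 0.0 F -0.63 -0.48 -0.16 T [-0.04 -0.03 -0.03] t 16.3
TCP g [113.5  44.1] z 49.3 yaw 59.08 gap 0.0 t 16.3
F gauge -0.63 -0.48 -0.16 tilt [-5.e-04 -2.e-04 -1.e+00]
```

View pics/c8.png

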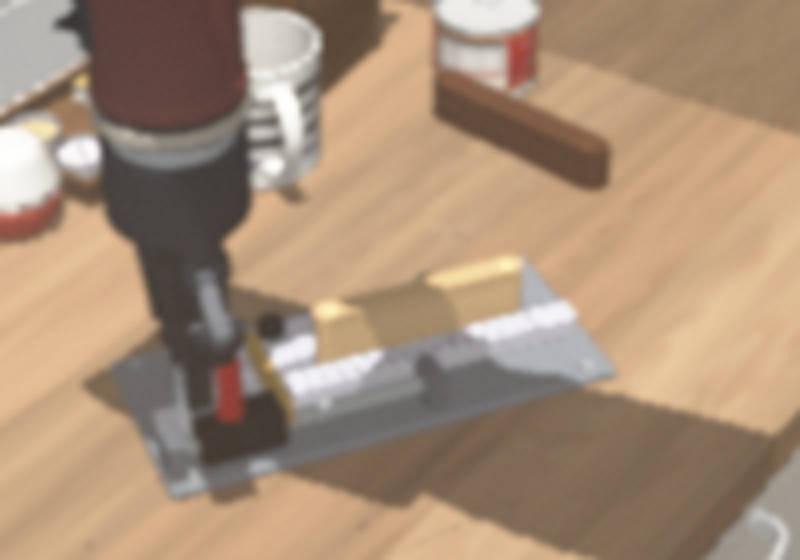

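View pics/g8.png

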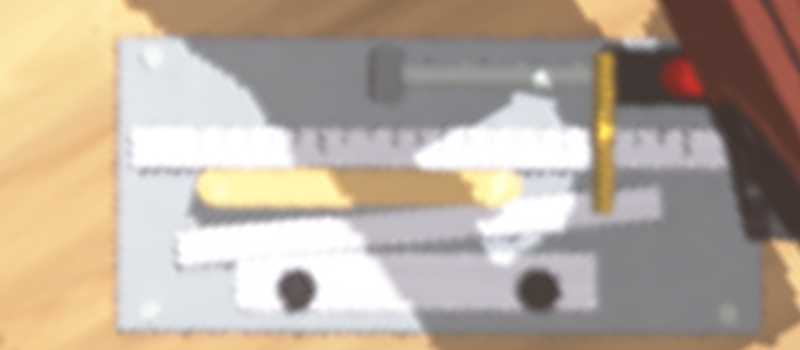

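```bash

python3 -m pendant '[[-3,0,0,0,0],[-6,0,0,0,0],[-9,0,0,0,0],[-12,0,0,0,0],[-15,0,0,0,0],[-18,0,0,0,0],[-21,0,0,0,0],[-21,0,0,0,0]]'>/dev/null; python3 st.py
python3 look.py 9 .050
python3 -m pendant '[[-1,0,0,0,0],[-2,0,0,0,0],[-2,0,0,0,0]]'>/dev/null; python3 st.py
```

```text
TCPg [92.4  43.99] z 49.34 yaw 59.07 gap -0.002 F -0.49 -0.59 -0.26 T [-0.03 -0.03  0.03] t 17.07
TCP g [92.4 44. ] z 49.3 yaw 59.07 gap -0.002 t 17.0667
F gauge -0.49 -0.59 -0.26 tilt [-4.e-04 -3.e-04 -1.e+00]
TCPg [91.13 43.79] z 49.54 yaw 59.09 gap 0.001 F -0.34 -1.2 -0.92 T [-0.02 -0.02 -0.01] t 17.42
```

View pics/g9.png

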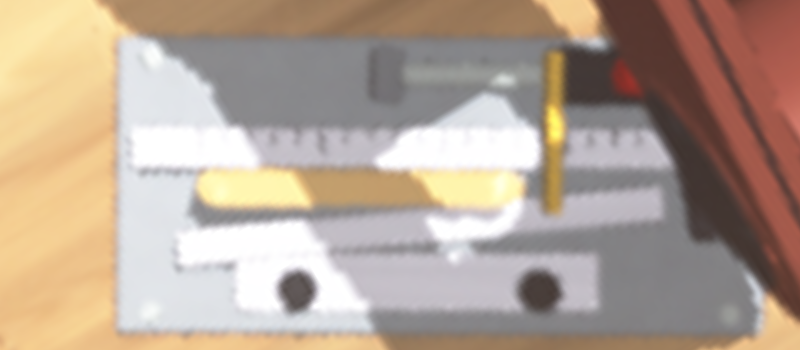

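```bash

for i in 1 2 3; do python3 -m pendant '[[-0.7,0,0,0,0],[-1.4,0,0,0,0],[-1.4,0,0,0,0]]'>/dev/null; python3 st.py; done
```

```text
TCPg [89.7  43.87] z 49.49 yaw 59.09 gap 0.003 F 0.77 -0.6 -0.54 T [ 0.05 -0.1   0.  ] t 17.67
TCPg [88.22 43.94] z 49.45 yaw 59.08 gap -0.001 F 1.54 -0.46 -0.2 T [ 0.03 -0.08 -0.  ] t 17.92
TCPg [86.77 43.98] z 49.42 yaw 59.09 gap 0.002 F 0.63 -0.48 -0.15 T [ 0.07 -0.09  0.06] t 18.17
```

```bash
python3 look.py 10 .050
for i in 1 ; do python3 -m pendant '[[-0.5,0,0,0,0],[-1,0,0,0,0],[-1,0,0,0,0]]'>/dev/null; python3 st.py; done
```

```text
TCP g [86.8 44. ] z 49.4 yaw 59.09 gap 0.002 t 18.1667
F gauge 0.63 -0.48 -0.15 tilt [-1.e-04 -0.e+00 -1.e+00]
TCPg [85.83 44.06] z 49.35 yaw 59.09 gap -0.0 F 1.27 -0.53 -0.17 T [ 0.06 -0.05  0.03] t 18.52
```

View pics/g10.png

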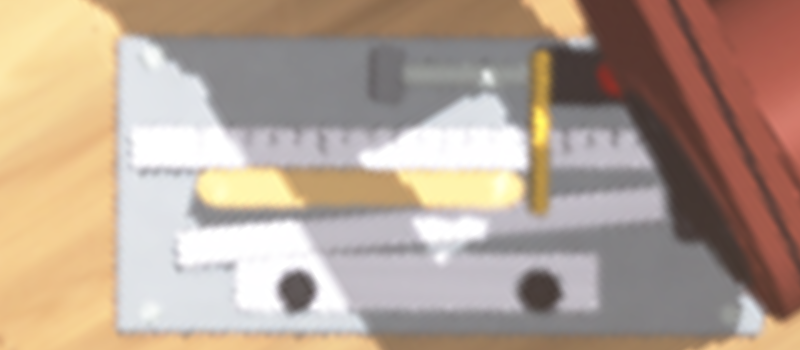

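View pics/c10.png

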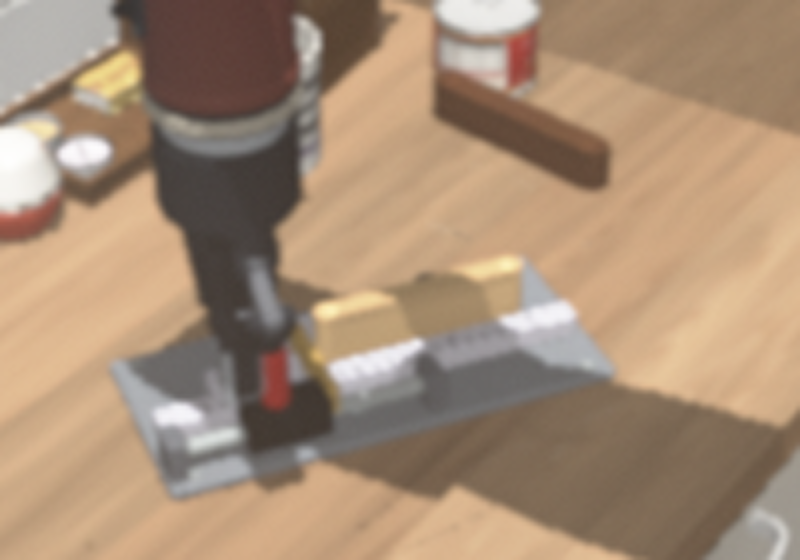

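```bash

for i in 1 2 3; do python3 -m pendant '[[-0.4,0,0,0,0],[-0.4,0,0,0,0]]'>/dev/null; python3 st.py; done
```

```text
TCPg [85.44 44.04] z 49.37 yaw 59.09 gap 0.003 F 0.57 0.94 0.02 T [0.15 0.02 0.05] t 18.68
TCPg [85.05 44.08] z 49.36 yaw 59.09 gap 0.001 F 1.13 0.54 0.01 T [ 0.17 -0.03  0.02] t 18.85
TCPg [84.65 44.07] z 49.34 yaw 59.09 gap 0.0 F 1.29 0.33 0.14 T [ 0.08 -0.03  0.01] t 19.02
```

```bash

for i in 1 2 3; do python3 -m pendant '[[-0.3,0,0,0,0],[-0.3,0,0,0,0]]'>/dev/null; python3 st.py; done; python3 look.py 11 .048
```

```text
TCPg [84.34 44.05] z 49.35 yaw 59.09 gap -0.001 F 1.51 -1.15 0.6 T [ 0.11 -0.07 -0.06] t 19.18
TCPg [84.05 44.09] z 49.33 yaw 59.09 gap -0.002 F 0.77 0.8 0.06 T [ 0.12 -0.02 -0.02] t 19.35
TCPg [83.73 44.04] z 49.35 yaw 59.09 gap -0.001 F 1.09 0.03 -0.65 T [ 0.19 -0.01 -0.01] t 19.52
TCP g [83.7 44. ] z 49.3 yaw 59.09 gap -0.001 t 19.5167
F gauge 1.09 0.03 -0.65 tilt [-2.e-04  0.e+00 -1.e+00]
```

View pics/g11.png

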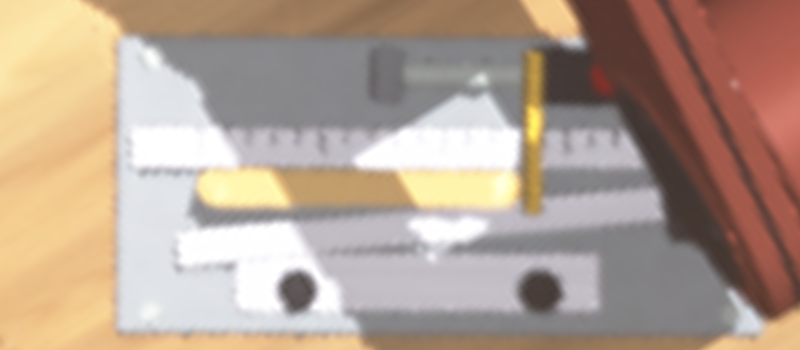

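```bash

for i in 1 2 3; do python3 -m pendant '[[-0.3,0,0,0,0],[-0.3,0,0,0,0]]'>/dev/null; python3 st.py; done
```

```text
TCPg [83.49 44.03] z 49.39 yaw 59.09 gap 0.001 F 0.73 0.16 -0.4 T [0.13 0.04 0.04] t 19.78
TCPg [83.17 44.02] z 49.39 yaw 59.09 gap 0.002 F 1.54 0.53 -0.47 T [0.08 0.   0.01] t 19.95
TCPg [82.86 44.02] z 49.37 yaw 59.09 gap 0.001 F 0.46 -0.24 -0.28 T [0.13 0.01 0.02] t 20.12
```

```bash

for i in 1 2 3; do python3 -m pendant '[[-0.3,0,0,0,0],[-0.3,0,0,0,0]]'>/dev/null; python3 st.py; done; python3 look.py 12 .048
python3 - <<'E'
import cv2,numpy as np
for k in (10,11,12):
    a=cv2.imread(f'pics/g{k}.png')[150:230,150:620]
    cv2.imwrite(f'pics/z{k}.png',a)
cv2.imwrite('pics/z.png',np.vstack([cv2.resize(cv2.imread(f'pics/g{k}.png')[155:225,420:570],None,fx=5,fy=2.5,interpolation=2) for k in (10,11,12)]))
E
```

```text
TCPg [82.54 44.03] z 49.36 yaw 59.08 gap 0.002 F 0.09 0.48 -0.18 T [ 0.11 -0.   -0.05] t 20.28
TCPg [82.26 44.01] z 49.39 yaw 59.09 gap -0.0 F 0.52 1.31 -0.38 T [0.08 0.08 0.02] t 20.45
TCPg [81.96 43.96] z 49.41 yaw 59.09 gap -0.001 F 0.74 -0.4 -0.27 T [ 0.13 -0.02 -0.02] t 20.62
TCP g [82. 44.] z 49.4 yaw 59.09 gap -0.001 t 20.6167
F gauge 0.74 -0.4 -0.27 tilt [ 0.  0. -1.]
```

View pics/z.png

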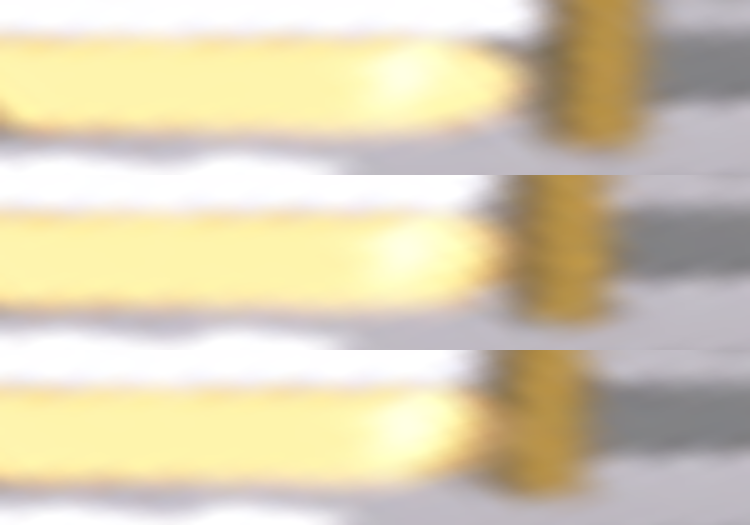

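View pics/c12.png

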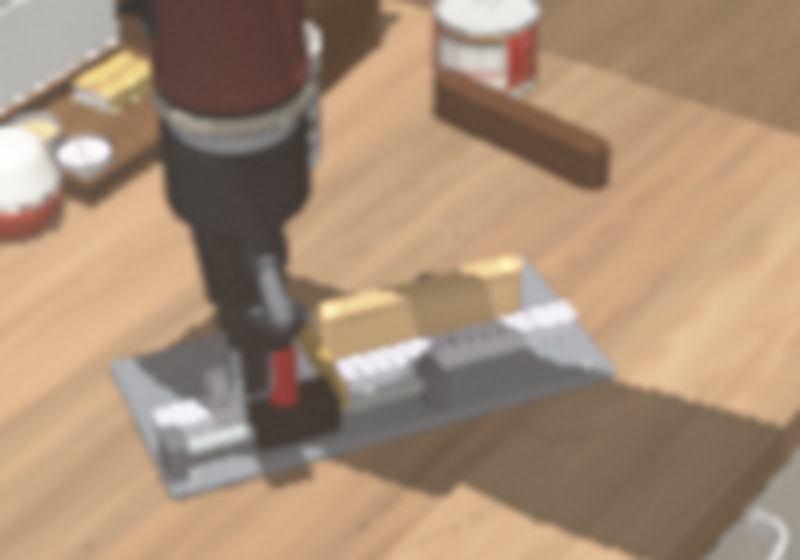

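```bash
python3 - <<'E'
from h import *
g=[cv2.cvtColor(cv2.imread(f'pics/t{k}.png'),cv2.COLOR_BGR2GRAY).astype(np.float32) for k in (7,9,10,11,12)]
uv=None
s=dict(np.load('pics/top.npz')); R=s['pose'][:3,:3].T;t=-R@s['pose'][:3,3]
for gx in (-.101,.0285):
    w=g2w(gx,0); print(cv2.projectPoints(np.array([[*w,.054]]),cv2.Rodrigues(R)[0],t,s['mtx'],s['D'])[0])
for k in (7,9,10,11,12):
    im=gort(dict(color=cv2.imread(f'pics/t{k}.png'),**{a:s[a] for a in('pose','mtx','D')}),.054)
    b=im.astype(float); yl=(im[...,2].astype(float)-im[...,0])  # yellowness
    row=yl[178:200,:].mean(0)
    seg=row[20:80]; x=np.arange(20,80)*.4-180
    sub=row[int((-.115+.18)/.0004):int((-.085+.18)/.0004)]; xs=np.arange(len(sub))*.4-115
    th=(sub.min()+sub.max())/2; i=np.argmax(sub>th); print(k,'rear',(xs[i-1]+.4*(th-sub[i-1])/(sub[i]-sub[i-1])).round(2), [int(v) for v in row[505:560:4]])
E
```

```text
[[[285.21587811 244.87182852]]]
[[[238.91536233 216.45666171]]]
7 rear -101.24 [81, 81, 73, 55, 26, 1, -7, -8, -8, -8, -8, -8, -8, -8]
9 rear -101.32 [60, 67, 64, 65, 53, 22, 1, -2, 7, 33, 70, 102, 109, 85]
10 rear -101.31 [60, 71, 76, 79, 64, 41, 48, 82, 108, 105, 70, 25, 2, -2]
11 rear -101.32 [61, 77, 92, 85, 71, 81, 104, 110, 85, 36, 5, -2, -2, -2]
12 rear -101.3 [67, 92, 94, 84, 91, 107, 104, 72, 28, 4, -2, -2, -2, -3]
```

```bash

for i in 1 2 3; do python3 -m pendant '[[-0.25,0,0,0,0],[-0.25,0,0,0,0],[-0.25,0,0,0,0]]'>/dev/null; python3 st.py; done
```

```text
TCPg [81.74 43.96] z 49.42 yaw 59.09 gap -0.001 F 0.21 -0.23 -0.4 T [0.13 0.02 0.  ] t 20.97
TCPg [81.5  43.97] z 49.41 yaw 59.09 gap 0.004 F 0.26 -0.51 0.66 T [ 0.12 -0.02  0.01] t 21.22
TCPg [81.23 43.99] z 49.42 yaw 59.09 gap 0.001 F 0.89 0.05 0.89 T [ 0.12 -0.05 -0.04] t 21.47
```

```bash
cat > edge.py <<'E'
from h import *
import sys
s=snap('top','e%s.png'%sys.argv[1]); im=gort(s,.054); yl=(im[...,2].astype(float)-im[...,0]); row=yl[178:200].mean(0)
def cross(lo,hi,up,th):
    r=row[lo:hi]; 
    for i in range(len(r)-1):
        if (r[i]<th<=r[i+1]) if up else (r[i]>=th>r[i+1]): return round((lo+i+(th-r[i])/(r[i+1]-r[i]))*.4-180,2)
print('rear',cross(160,240,True,55)); a=yl[140:165].mean(0); row=a; print('arm L,R over fence',cross(480,600,True,52),); row=yl[200:206].mean(0); print('armR',[cross(525+k,600,False,52) for k in (0,)])
E
python3 edge.py 13
for i in 1 2; do python3 -m pendant '[[-0.25,0,0,0,0],[-0.25,0,0,0,0],[-0.25,0,0,0,0]]'>/dev/null; python3 st.py; done; python3 edge.py 14
```

```text
rear -100.76
arm L,R over fence 26.84
armR [np.float64(33.01)]
TCPg [81.14 43.97] z 49.44 yaw 59.09 gap 0.0 F 1.14 -0.28 -0.37 T [ 0.24 -0.09  0.  ] t 21.77
TCPg [81.07 43.99] z 49.43 yaw 59.09 gap -0.001 F 3.63 -0.01 -0.31 T [ 0.51 -0.17 -0.09] t 22.02
rear -100.78
arm L,R over fence 26.73
armR [np.float64(33.01)]
```

```bash

python3 -m pendant '[[1,0,0,0,0],[4,0,0,0,0],[12,0,0,0,0],[25,0,0,0,0],[25,0,-30,0,0],[25,0,-60,0,0],[25,0,-90,0,0],[60,0,-110,0,0],[100,0,-110,0,0],[130,0,-110,0,0],[130,0,-110,0,0],[130,0,-110,0,0]]'>/dev/null; python3 st.py; python3 edge.py 15; python3 look.py 15 .050
```

```text
TCPg [212.93  44.89] z 159.01 yaw 59.25 gap -0.002 F 0.55 0.4 0.54 T [-0.03 -0.   -0.  ] t 23.07
rear -100.82
arm L,R over fence 26.89
armR [np.float64(32.88)]
TCP g [211.6  44.8] z 158.7 yaw 59.19 gap 0.001 t 23.1167
F gauge -0.81 0.54 0.35 tilt [-1.1e-03 -6.0e-04 -1.0e+00]
```

View pics/g15.png

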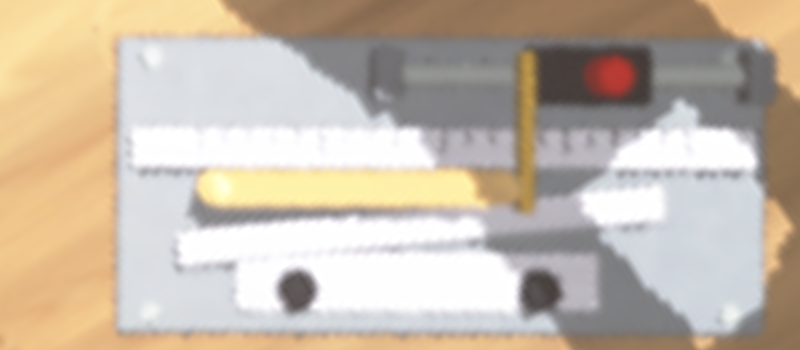

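View pics/c15.png

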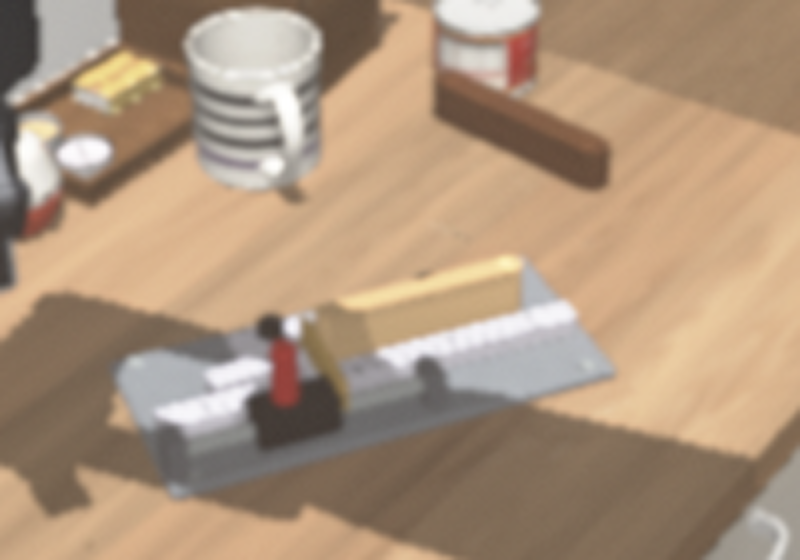

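```bash

python3 -m pendant '[[0,0,0,0,0],[0,0,0,0,0],[0,0,0,0,0],[0,0,0,0,0],[0,0,0,0,0]]'; python3 edge.py 16; python3 -c "
from plant import arm
print(arm.hand_in())"
```

```text
clock: 23.63
position: [0.6386, 0.1859, 0.1596]
tcp_rot: [[0.514, 0.858, 0.0], [0.858, -0.514, 0.0], [0.0, 0.0, -1.0]]
contact_force: [0.8, 0.0, -0.6]
finger_gap: 0.002
rear -100.83
arm L,R over fence 26.92
armR [np.float64(32.88)]
the job is handed in; nothing more can be done
None
```

The strip is wedged in the slot along the fence, the rider's brass arm is touching its leading end, and the job is handed in at about 24 s. `hand_in` reports no verdict.

- **Strip:** I slid it flat along the fence until the push force rose to about 8.5 N, then let go. From that I estimate roughly 5 N on the jaw, well under the 25 N limit. That force is worked out from the push, not measured. The strip stayed put when released.
- **Rider:** I pushed the knob until the finger stalled and the force went from about 1 N to 3.6 N, which marks contact. The strip did not move back, so it was still wedged at that point.
- **Last checks:** After I pulled the arm away, the strip's rear end and the rider arm read the same to about 0.1 mm. The camera puts the rider face within about 1 mm of the strip's tip. The robot touched nothing at hand-in.
- **Bystanders:** The mug, tin and spare strip look unmoved in the pictures. I did not measure any of them again. The salt shaker is out of frame or hidden in the final views, but no unexpected forces showed while the arm worked near it.
- **Disagreement:** The two cameras placed the gauge about 2 mm apart, and touching the fence showed its direction about 0.4° off the first top-camera fit. I used the contact-based direction for the sliding.

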